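# Swing the probe over the handled mug and push it down

### The job

Put the measuring probe into the mug with the handle: push the raised probe's arm round sideways on its stand until the probe hangs over the middle of the mug, then press the probe's cap all the way down so that it dips into the mug. Leave the mug and everything else standing where it is; nothing is to be picked up or moved aside.

Things in the scene. Friction and masses are not known exactly. Their poses are not given: they have to be found in the camera images.
- pivot (a point): Point on the vertical turning axis of the grey probe stand, 180 mm above the table, level with the tops of the arm and of its black hub (38 mm across). The stand (base plate 150 x 110 x 16 mm, post 20 mm thick) is fixed to the table.
- bar_mid (a point): Point on the centre line of the top face of the swinging arm, 115 mm out from the turning axis, 180 mm above the table. The level bare aluminium arm is 14 mm wide and 30 mm tall (underside 150 mm above the table), smooth from 20 to 175 mm out from the axis; at its end is a 30 x 30 x 30 mm black clamp block, centred 190 mm from the axis, through which the upright probe slides.
- swing (a joint): Turn of the arm about the stand's vertical axis, rad; grows anticlockwise seen from above; 0 = arm along the stand's own -x direction; stops at -1.4 and +1.4. Stiff swivel: it needs about 0.15 N m (1.3 N at 120 mm from the axis) and stays where it is left. It starts between two of the three vessels, never over one.
- probe (a joint): How far the probe has been pushed down, m: 0 = raised (at the start), 0.060 = fully down at its stop. Needs about 3 N and stays where it is left.
- probe_tip (a point): Lower end of the probe (190 mm out from the turning axis), a grey upright rod 12 mm thick with a glass tip; 118 mm above the table when raised, 58 mm when fully down.
- probe_cap (a point): Centre of the flat top of the probe's black round cap, 34 mm across and 12 mm tall, the thing to press; 242 mm above the table when raised, 182 mm when fully down. The rod, 12 mm thick, stands between cap and clamp block while raised.
- mug_rim (a point): Centre of the mouth of the white mug with a handle (the only vessel with a handle): 80 mm across outside, 90 mm tall, wall 4 mm, loose. It stands in any of the three places under the probe's circle, its centre within about 12 mm of that circle. Its y axis points to the handle.
- tumbler_rim (a point): Centre of the mouth of the plain white tumbler without handle, 68 mm across at the rim (narrower at the foot), 98 mm tall, loose, in another of the three places. Leave alone.
- bowl_rim (a point): Centre of the mouth of the low white bowl, 100 mm across, 50 mm tall, loose, in another of the three places. Leave alone.
- vial_mid (a point): Centre of a small capped glass vial, 28 mm across, 55 mm tall, loose, near the stand's post, lower than the arm. Leave alone.
- jar_mid (a point): Centre of an amber jar, 64 mm across, 85 mm tall, loose, on the left of the table. Leave alone.
- bottle_mid (a point): Centre of a white bottle, 64 mm across, 170 mm tall, loose, on the right. Leave alone.
- screwdriver_grip (a point): Middle of the handle of a screwdriver lying on the right. Leave alone.
- battery_mid (a point): Centre of a grey battery block, 65 x 90 x 90 mm, loose, on the left. Leave alone.
There are look-alikes about, which are no part of the job. Leave any pink look-alike of the part that bears mug_rim alone.

How it is judged:
By the outcome, as a careful person would: the job done as asked, in the order asked, and still so for the second after the job is handed in, with the robot touching nothing.
It also fails if it takes over 56 s, if anything falls off the work surface, if the arm or the gripper's body presses on something with over 40 N, if the wrist force passes 120 N, or if a joint passes its speed limit or range.

### The arm

A 6-joint arm with a two-finger parallel gripper is mounted at the origin on the work surface. World frame = base frame: x ahead of the robot, y to its left, z up, the work surface at z = 0. Lengths are in m, angles in rad, forces in N, time in s.
With the tool pointing down it reaches from about 0.25 to 0.775 m from the base axis. Payload 4 kg.
Tool frame: the origin (TCP) lies between the finger pads; the fingertips stand 17 mm ahead of it and the grasp point (between the pads) lies 2 mm behind it; x points along the fingers, z is the direction in which the jaws open and shut, and the axes are right-handed (so a half turn about x gives the same grasp; the last joint's range is limited). The gripper opens to 94 mm and grips with 3 to 60 N. Pads are 16 mm wide; open, the fingers measure 119 mm over their backs; the gripper's body (75 mm by 177 mm) begins 78 mm behind the grasp point.
Start: joints at [1.195, 0.087, 1.371, -0, 1.684, -0.103], TCP at [0.148, 0.53, 0.223] pointing down, gripper open.
Joint ranges: [-3.1, 3.1], [-0.76, 2.03], [0.27, 2.55], [-1.08, 4.22], [0.17, 2.65], [-2.57, 2.57]. Speed limits (rad/s): [2.79, 2.79, 3.14, 3.14, 3.14, 3.14].

### API

Orientations are given as a unit quaternion [x, y, z, w].
In Python, from cell import ctrl, optics gives the robot as it stands.
- The arm moves only by the tool carry_out, never from a script. Its argument "targets" is a list of rows, each a list of 7 numbers: the shift along the tool's x, y, z scaled (see below), then the turn, a rotation vector about the tool's x, y, z scaled (see below), then the closure, from 0 (fully open) to 1 (shut). A call has 1 to 8 rows; each row shifts and turns the pose as measured when the row begins, along the tool's axes as they then stand; what a row does not reach is not made up. The controller multiplies each number of a shift by 50 mm and each number of a turn by 0.08 rad. A row lasts 1/8 s, in which the tool goes at most 62.5 mm and 10.7 degrees, less where a joint would pass 70% of its speed; a pose out of reach is approached as far as the arm can. A call with a number of a shift or a turn outside -1 to 1 is refused whole. A call with a gripper value outside its range is refused whole. The fingers move at their own pace and stop on an object; the grip force is fixed at half the most. Time passes only in rows, so rows that do not move let the fingers close. It gives the time, the measured TCP pose, the force and the opening at its end, in the units of the state.
- ctrl.observe(): the state, without advancing time (a new reading comes with each control period).
- optics.read_camera(name): name is "side" or "top" or "wrist"; returns a dict with "img" (384x512x3 uint8, red, green, blue), "fov_y" (degrees; the focal length in pixels is half the picture's height over the tangent of half this angle, whatever the lens; pixels are square), "cx", "cy" (the principal point, pixels), "camera_from_world" (4x4, takes a point from world to camera coordinates). Camera axes: x right, y down, z forward; pixel columns grow to the right and rows downward; lengths in m; the calibration is good to about 2 mm. The wrist camera is an equidistant fisheye: a pixel r from the principal point sees the ray r / f radians off the axis. A picture is of the moment at which its call begins. There is no depth.
- ctrl.sign_off(): hands the job in, once; it reports no verdict.
Trained networks look in a picture, given as the dict that the camera call returned (one of the last four; its "shot" number tells which), for a name from the list of things; names that differ only in an ending like _2 or _b are one class to them, and where a whole thing is asked for, a point or a joint stands for the part that bears it (a point fixed in the world has none). Each returns a list of dicts, best first, with "confidence" (0 to 1); they miss things now and then, are a little off and sometimes report something else, mostly with a low value. They report only what shows in the picture. A call takes as long as a camera call. They do not tell look-alikes from the thing itself.
- optics.regions_of(picture, query): "pixels" (384x512 bool, what is visible of it) and "bbox" ([left, top, right, bottom] in pixels, round what is visible of it).
The state is a dict: "t": time; "joints": joint angles; "joint_vel": joint speeds; "effort": joint torques, N m; "tool_pos": TCP position; "tcp_rot": TCP orientation; "ft_force": force on the tool from outside, world axes, zero at the start; "moment": the same for the moment, N m; "gripper_width": finger opening in m.
Only numpy, scipy, OpenCV 4.12 (cv2) and the standard library are available. Lean on these libraries where they do the work, as an engineer would, in place of code of your own. Each camera call takes 0.05 s, during which the arm holds its last target.

## Working session

There is one attempt and no reset: what is moved stays moved. The work goes in short steps, Python scripts to look and compute and a tool call to move; the robot and the scene stay as the last step left them, time stands still between calls to the robot, and variables do not carry over. Pictures are saved under pics/ and viewed, and the job is handed in when it is done.

Besides the shell and the picture viewer there is one more tool, called after "Emit:" as name([rows], argument=value, ...), one row to a line, values as JSON. carry_out: Moves the arm, as the interface text tells. Shifts and turns lie within -1 to 1; 1 stands for 50 mm of shift or 0.08 rad of turn. Its arguments: {"type":"object","properties":{"targets":{"type":"array"}},"required":["targets"]}

```bash
mkdir -p pics; ls
cat > h.py <<'E'
import numpy as np, cv2
from cell import ctrl, optics
def save(p,n): cv2.imwrite('pics/'+n+'.png', cv2.cvtColor(p['img'],cv2.COLOR_RGB2BGR))
def foc(p): return 192/np.tan(np.radians(p['fov_y'])/2)
def ray(p,u,v,fish=False):
    f=foc(p); T=np.array(p['camera_from_world']); 
    x,y=(u-p['cx'])/f,(v-p['cy'])/f
    if fish:
        r=np.hypot(x,y); s=np.sin(r)/max(r,1e-9); d=np.array([x*s,y*s,np.cos(r)])
    else: d=np.array([x,y,1.])
    R=T[:3,:3]; return -R.T@T[:3,3], R.T@d
def atz(p,u,v,z,fish=False):
    c,d=ray(p,u,v,fish); return c+d*(z-c[2])/d[2]
def proj(p,P):
    T=np.array(p['camera_from_world']); q=T[:3,:3]@np.array(P)+T[:3,3]; f=foc(p)
    return p['cx']+f*q[0]/q[2], p['cy']+f*q[1]/q[2]
E
python3 - <<'E'
from h import *
s=ctrl.observe(); print({k:np.round(v,3) for k,v in s.items()})
for n in ['top','side']:
    p=optics.read_camera(n); save(p,n+'0'); c,_=ray(p,0,0); print(n,c,p['fov_y'],p['cx'],p['cy'])
    for q in ['mug_rim','tumbler_rim','bowl_rim','probe_cap','bar_mid','vial_mid','jar_mid','bottle_mid','battery_mid','pivot','screwdriver_grip']:
        try:
            for r in optics.regions_of(p,q)[:3]: 
                print(q,round(r['confidence'],2),r['bbox'],np.round(np.argwhere(r['pixels']).mean(0)[::-1],1))
        except Exception as e: print(q,e)
E
```

```text
pics
{'t': np.float64(0.0), 'joints': array([ 1.195,  0.088,  1.372,  0.   ,  1.684, -0.103]), 'joint_vel': array([-0.001, -0.   , -0.002,  0.   , -0.   , -0.002]), 'effort': array([ 0.0000e+00, -3.4019e+01, -3.0242e+01,  7.2000e-02,  3.3000e-02,
       -0.0000e+00]), 'tool_pos': array([0.148, 0.529, 0.221]), 'tcp_rot': array([-0.428,  0.564,  0.427,  0.563]), 'ft_force': array([-0.543, -0.245, -0.297]), 'moment': array([ 0.006, -0.021, -0.001]), 'gripper_width': np.float64(0.094)}
top [0.41332808 0.00695721 1.29644261] 53.60612916471198 251.59939938145786 196.26757430025154
mug_rim 0.58 [256.1, 204.1, 291.3, 234.9] [269.7 221.1]
mug_rim 0.58 [331.8, 185.1, 367.4, 212.1] [351.  197.5]
tumbler_rim 0.7 [291.8, 177.1, 312.8, 194.5] [301.8 185.7]
tumbler_rim 0.54 [241.6, 159.0, 296.9, 216.8] [266.4 184. ]
bowl_rim 0.84 [207.5, 203.3, 234.7, 235.0] [218.6 218.2]
probe_cap 0.64 [101.5, 152.8, 139.0, 180.2] [119.1 165.6]
probe_cap 0.57 [284.2, 202.8, 297.8, 215.1] [290.2 207.8]
probe_cap 0.39 [248.2, 186.8, 253.0, 194.7] [251.6 190.9]
bar_mid 0.66 [241.0, 156.3, 299.6, 214.9] [268.8 186.4]

[... 846 characters left out ...]
44.5]
bowl_rim 0.77 [216.8, 199.5, 245.3, 225.4] [229.7 211.4]
probe_cap 0.56 [234.7, 152.7, 257.7, 178.4] [246.  163.5]
probe_cap 0.54 [250.5, 188.4, 263.0, 221.3] [254.9 196.9]
bar_mid 0.96 [249.7, 177.0, 290.1, 223.6] [266.8 196.9]
bar_mid 0.38 [316.9, 272.8, 346.2, 338.0] [330.4 308.6]
vial_mid 0.41 [262.4, 217.0, 269.2, 233.7] [266.1 224.9]
jar_mid 0.77 [198.2, 152.7, 217.1, 178.4] [208.3 165.3]
bottle_mid 0.83 [317.7, 273.1, 347.6, 338.9] [330.4 308.7]
bottle_mid 0.63 [264.8, 217.1, 269.3, 234.9] [265.9 224.3]
battery_mid 0.97 [233.4, 150.5, 255.8, 180.7] [246.2 163.2]
pivot 0.62 [249.9, 179.1, 315.4, 233.5] [278.9 207.7]
screwdriver_grip 0.81 [262.1, 312.9, 277.0, 361.8] [268.3 343.7]
```

Run:
```python
import cv2
a=cv2.imread('pics/top0.png'); cv2.imwrite('pics/top0c.png',cv2.resize(a[120:260,190:380],None,fx=4.2,fy=4.2,interpolation=cv2.INTER_CUBIC))
a=cv2.imread('pics/side0.png'); cv2.imwrite('pics/side0c.png',cv2.resize(a[140:320,190:360],None,fx=3.3,fy=3.3,interpolation=cv2.INTER_CUBIC))
```

```text
(no output)
```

View pics/top0.png

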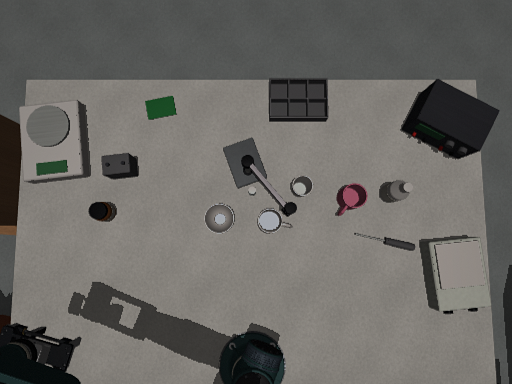

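View pics/top0c.png

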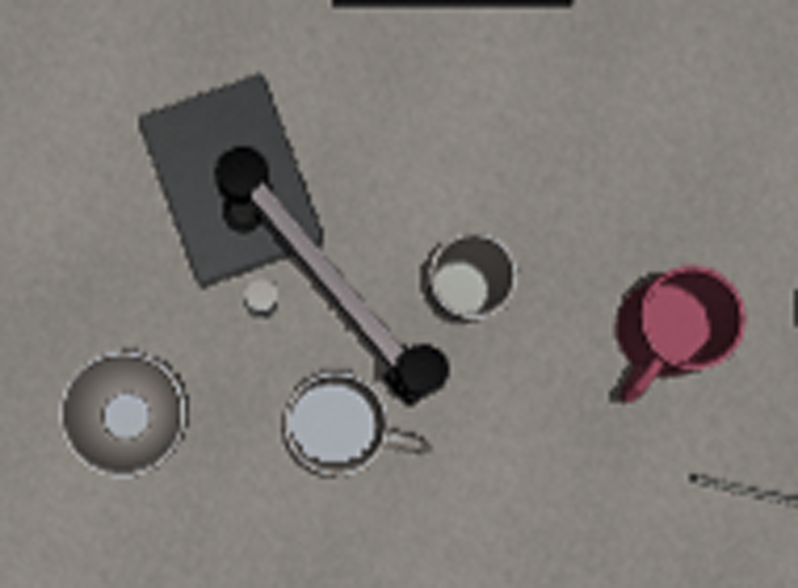

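View pics/side0c.png

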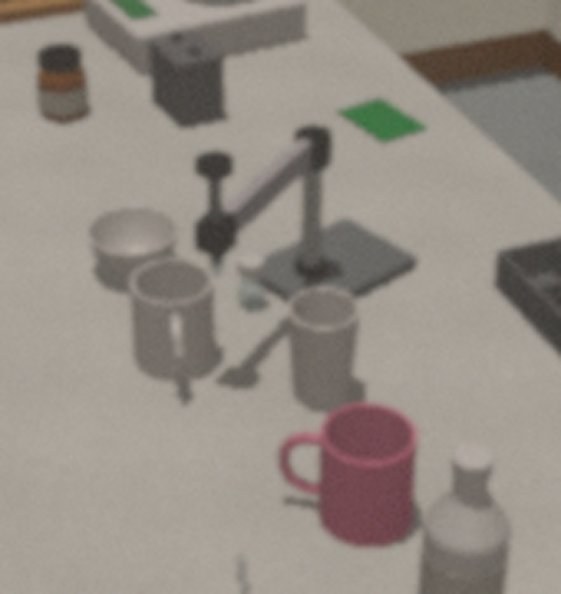

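```bash
cat >> h.py <<'E'
def report(p,n):
    pass
E
python3 - <<'E'
from h import *
p=optics.read_camera('top'); 
cr=lambda x,y:(190+(x+.5)/4.2-.5,120+(y+.5)/4.2-.5)
print('R',np.round(p['camera_from_world'],3))
piv=atz(p,*cr(242,172),.18); cap=atz(p,*cr(420,370),.242); 
r=optics.regions_of(p,'mug_rim')
print('piv',piv,'cap',cap,np.linalg.norm((cap-piv)[:2]))
for n,xy,z in [('mug',(333,424),.09),('mugL',(282,424),.09),('mugR',(384,424),.09),('mugT',(333,371),.09),('mugB',(333,477),.09),('handle',(428,446),.06),('tumbler',(469,278),.098),('bowl',(125,413),.05),('vial',(261,297),.055)]:
    q=atz(p,*cr(*xy),z); d=(q-piv)[:2]; print(n,np.round(q,4),'r',round(np.linalg.norm(d),4),'ang',round(np.arctan2(d[1],d[0]),3))
d=(cap-piv)[:2]; print('arm ang',np.arctan2(d[1],d[0]))
# bar ends along the arm
for n,xy in [('base corner',(140,117)),('c2',(262,73)),('c3',(322,235)),('c4',(205,287))]:
    print(n,atz(p,*cr(*xy),.016))
for a in (0,):
    s=optics.read_camera('side'); cs=lambda x,y:(190+(x+.5)/3.3-.5,140+(y+.5)/3.3-.5)
    print('side cap',atz(s,*cs(214,160),.242),'piv',atz(s,*cs(313,133),.18),'mug',atz(s,*cs(172,281),.09))
E
```

```text
R [[-0.003 -1.     0.005  0.002]
 [-0.994  0.002 -0.11   0.553]
 [ 0.11  -0.005 -0.994  1.243]
 [ 0.     0.     0.     1.   ]]
piv [0.64417016 0.01385672 0.18      ] cap [ 0.49773696 -0.10430023  0.242     ] 0.18815883576942707
mug [ 0.4692 -0.054   0.09  ] r 0.1877 ang -2.772
mugL [ 0.4693 -0.0155  0.09  ] r 0.1774 ang -2.975
mugR [ 0.4691 -0.0926  0.09  ] r 0.2049 ang -2.595
mugT [ 0.5093 -0.0543  0.09  ] r 0.1511 ang -2.673
mugB [ 0.4293 -0.0537  0.09  ] r 0.2252 ang -2.837
handle [ 0.4534 -0.1289  0.06  ] r 0.2383 ang -2.499
tumbler [ 0.5791 -0.1576  0.098 ] r 0.1834 ang -1.933
bowl [0.48   0.1062 0.05  ] r 0.1884 ang 2.629
vial [ 5.704e-01 -1.000e-04  5.500e-02] r 0.0751 ang -2.954
arm ang -2.4626585222760387
base corner [0.72398406 0.0982792  0.016     ]
c2 [ 0.76071414 -0.0016737   0.016     ]
c3 [ 0.62595187 -0.05002352  0.016     ]
c4 [0.5835537  0.04493507 0.016     ]
side cap [ 0.49695682 -0.11141008  0.242     ] piv [0.64351046 0.00979795 0.18      ] mug [ 0.4695132  -0.06141183  0.09      ]
```

Run:
```python
from h import *
from scipy.spatial.transform import Rotation as Ro
s=ctrl.observe(); print(Ro.from_quat(s['tcp_rot']).as_matrix().round(3), s['t'],s['tool_pos'])
p=optics.read_camera('wrist'); save(p,'w0')
```

```text
[[ 0.    -0.963  0.269]
 [ 0.     0.269  0.963]
 [-1.     0.     0.   ]] 1.35 [0.14821195 0.52967018 0.2224764 ]
```

View pics/w0.png

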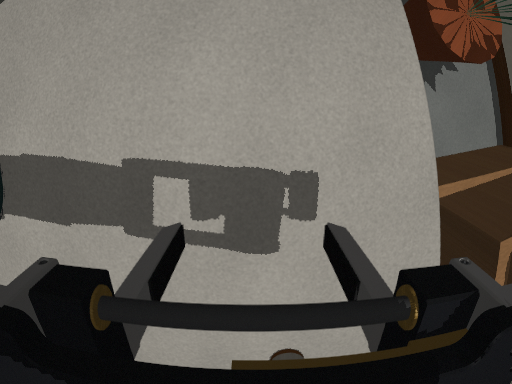

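Emit:
carry_out([
  [-0.3,0,0,1,0,0,1],
  [-0.3,0,0,1,0,0,1],
  [-0.3,0,0,1,0,0,1],
  [-0.3,0,0,1,0,0,1],
  [-0.3,0,0,1,0,0,1],
  [-0.2,0,0,1,0,0,1],
  [0,0,0,1,0,0,1],
  [0,0,0,1,0,0,1],
])

```text
t: 2.4
tool_pos: [0.1482, 0.5296, 0.3101]
tcp_rot: [-0.221, 0.672, 0.221, 0.671]
ft_force: [0.9, 0.2, 0.4]
gripper_width: 0.0175
```

Emit:
carry_out([
  [0,0,0,1,0,0,1],
  [0,0,0,0.7,0,0,1],
  [0,-1,0.06,0,0,0,1],
  [0,-1,0.06,0,0,0,1],
  [0,-1,0.06,0,0,0,1],
  [0,-1,0.06,0,0,0,1],
  [0,-1,0.06,0,0,0,1],
  [0,-1,0.06,0,0,0,1],
])

```text
t: 3.4
tool_pos: [0.3098, 0.2697, 0.3094]
tcp_rot: [-0.176, 0.684, 0.176, 0.685]
ft_force: [0.2, 0.1, -0.2]
gripper_width: 0.0001
```

```bash
cat >> h.py <<'E'
from scipy.spatial.transform import Rotation as Ro
def rel(x,y,z):
    s=ctrl.observe(); R=Ro.from_quat(s['tcp_rot']).as_matrix()
    print('pos',np.round(s['tool_pos'],4),'t',round(s['t'],2),'yawz',np.degrees(np.arctan2(R[1,2],R[0,2])).round(2),'F',np.round(s['ft_force'],1),'w',round(s['gripper_width'],4))
    print('xdown',R[:,0].round(3),'rows xyz',np.round(R.T@(np.array([x,y,z])-s['tool_pos'])/.05,3))
E
python3 -c "
from h import *
rel(.571,-.103,.30)"
```

```text
pos [0.3098 0.2697 0.3094] t 3.4 yawz 28.84 F [ 0.2  0.1 -0.2] w 0.0001
xdown [ 0.001 -0.001 -1.   ] rows xyz [ 0.199 -9.049  0.981]
```

Emit:
carry_out([
  [0,-1,0.1,0,0,0,1],
  [0,-1,0.1,0,0,0,1],
  [0,-1,0.1,0,0,0,1],
  [0,-1,0.1,0,0,0,1],
  [0,-1,0.1,0,0,0,1],
  [0,-1,0.1,0,0,0,1],
  [0,-1,0.1,0,0,0,1],
  [0,-1,0.1,0,0,0,1],
])

```text
t: 4.4
tool_pos: [0.5434, -0.0737, 0.3123]
tcp_rot: [-0.176, 0.682, 0.176, 0.688]
ft_force: [1.2, -0.5, 1.3]
gripper_width: 0.0005
```

```bash
python3 -c "
from h import *
rel(.571,-.103,.182)
p=optics.read_camera('wrist'); save(p,'w1')
p=optics.read_camera('side'); save(p,'s1')
"
```

```text
pos [ 0.5434 -0.0737  0.3123] t 4.4 yawz 28.8 F [ 1.2 -0.5  1.3] w 0.0005
xdown [ 0.009  0.002 -1.   ] rows xyz [ 2.609 -0.772  0.18 ]
```

View pics/w1.png

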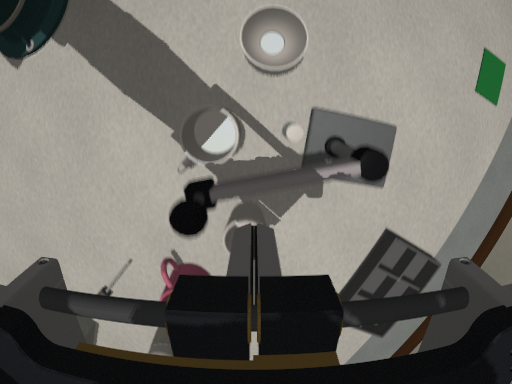

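View pics/s1.png

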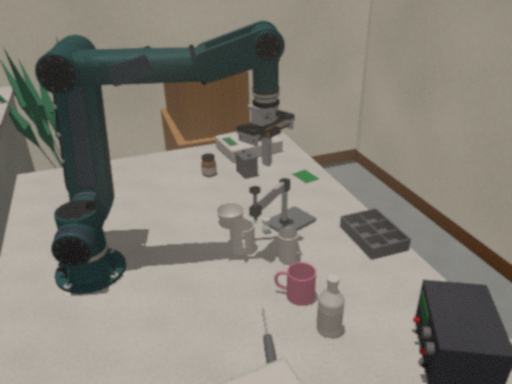

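Run:
```python
from h import *
p=optics.read_camera('wrist')
for n,u,v,z in [('piv',373,163,.18),('cap',188,217,.242),('mug',210,134,.09),('vial',294,132,.055),('tipL',254,226,.295)]: print(n,atz(p,u,v,z,True).round(4))
im=p['img'][80:260,140:420]; cv2.imwrite('pics/w1c.png',cv2.cvtColor(cv2.resize(im,None,fx=2.8,fy=2.8,interpolation=cv2.INTER_CUBIC),cv2.COLOR_RGB2BGR))
```

```text
piv [0.6424 0.0102 0.18  ]
cap [ 0.4997 -0.1079  0.242 ]
mug [ 0.4728 -0.0588  0.09  ]
vial [ 0.5725 -0.0049  0.055 ]
tipL [ 0.5415 -0.069   0.295 ]
```

View pics/w1c.png

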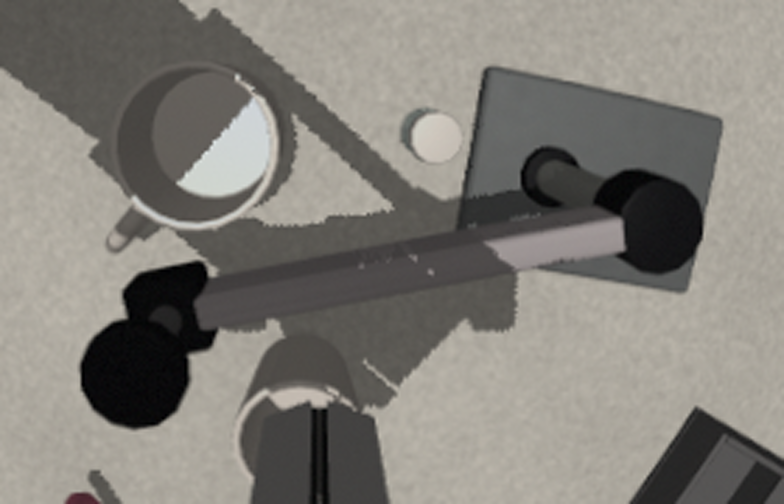

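Emit:
carry_out([
  [0,-0.8,0.2,0,0,0,1],
  [0,-0.2,0,0,0,0,1],
  [0.6,0,0,0,0,0,1],
  [0.6,0,0,0,0,0,1],
  [0.6,0,0,0,0,0,1],
  [0.4,0,0,0,0,0,1],
  [0.2,0,0,0,0,0,1],
])

```text
t: 5.42
tool_pos: [0.5749, -0.1044, 0.1939]
tcp_rot: [-0.177, 0.68, 0.179, 0.689]
ft_force: [-0.1, 0.2, 0.9]
gripper_width: 0.0009
```

```bash
python3 -c "
from h import *
rel(.571,-.106,.182)
p=optics.read_camera('wrist'); save(p,'w2')
"
```

```text
pos [ 0.5749 -0.1044  0.1939] t 5.42 yawz 29.16 F [-0.1  0.2  0.9] w 0.0009
xdown [ 0.013  0.005 -1.   ] rows xyz [ 0.236  0.01  -0.087]
```

View pics/w2.png

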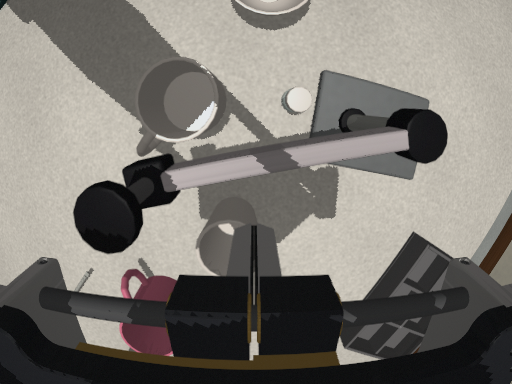

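Emit:
carry_out([
  [0.24,0,0,0,0,0,1],
  [0,0.3,-0.06,0,0,0,1],
  [0,0.2,-0.05,0,0,0,1],
  [0,0.2,-0.05,0,0,0,1],
  [0,0.2,-0.05,0,0,0,1],
  [0,0.2,-0.05,0,0,0,1],
])

```text
t: 6.22
tool_pos: [0.536, -0.0598, 0.1839]
tcp_rot: [-0.179, 0.677, 0.178, 0.691]
ft_force: [2.3, -0.9, -0.1]
gripper_width: 0.0007
```

```bash
python3 -c "
from h import *
rel(.528,-.0516,.182)
p=optics.read_camera('wrist'); save(p,'w3')
"
```

```text
pos [ 0.536  -0.0598  0.1839] t 6.22 yawz 29.2 F [ 2.3 -0.9 -0.1] w 0.0007
xdown [ 0.019  0.003 -1.   ] rows xyz [ 0.035  0.221 -0.061]
```

View pics/w3.png

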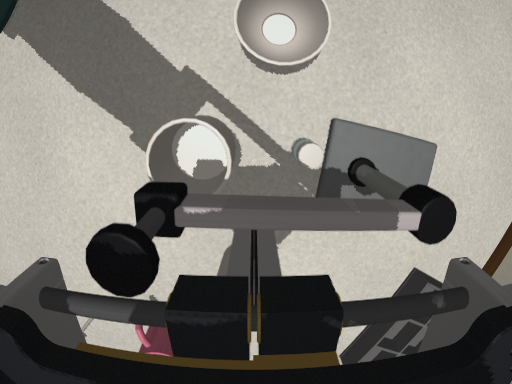

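Run:
```python
from h import *
p=optics.read_camera('wrist')
P=atz(p,437,214,.18,True);C=atz(p,122,260,.242,True);M=atz(p,189,158,.09,True)
a=lambda v:np.arctan2(v[1],v[0])
print(P,C,M,np.linalg.norm((C-P)[:2]),np.linalg.norm((M-P)[:2]),a(C-P),a(M-P))
p=optics.read_camera('top'); save(p,'t3'); cv2.imwrite('pics/t3c.png',cv2.resize(cv2.imread('pics/t3.png')[120:260,190:380],None,fx=4.2,fy=4.2,interpolation=cv2.INTER_CUBIC))
```

```text
[0.63915769 0.01908073 0.18      ] [ 0.4752116  -0.06724058  0.242     ] [ 0.46843828 -0.05143464  0.09      ] 0.1852827236151451 0.1847093279880874 -2.6569528261386357 -2.749888567615118
```

View pics/t3c.png

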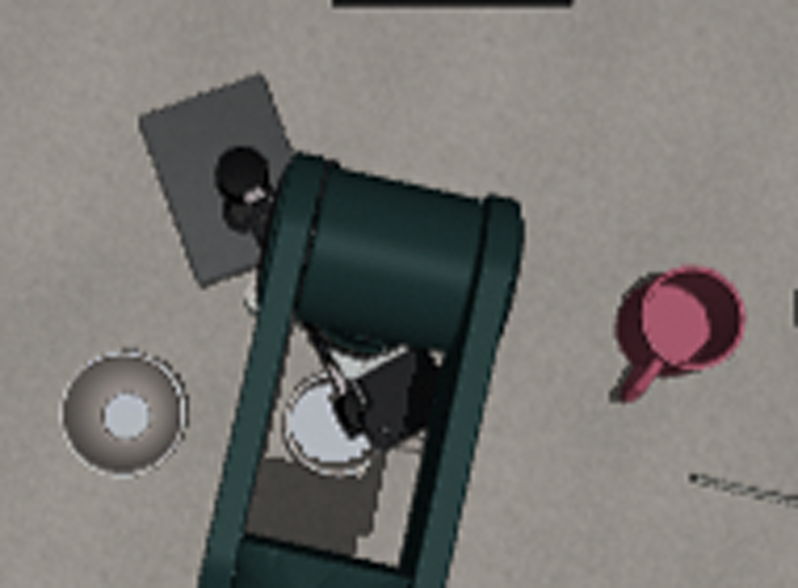

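Emit:
carry_out([
  [0,0.13,-0.03,0,0,0,1],
  [0,0.1,-0.02,0,0,0,1],
  [0,0,0,0,0,0,1],
])

```text
t: 6.75
tool_pos: [0.5277, -0.0507, 0.1836]
tcp_rot: [-0.179, 0.678, 0.178, 0.691]
ft_force: [0.2, 0.3, 0.7]
gripper_width: 0.0007
```

```bash
python3 -c "
from h import *
rel(.528,-.0516,.182)
p=optics.read_camera('wrist'); save(p,'w4')
"
```

```text
pos [ 0.5277 -0.0507  0.1836] t 6.75 yawz 29.2 F [0.2 0.3 0.7] w 0.0007
xdown [ 0.018  0.004 -1.   ] rows xyz [ 0.032 -0.018 -0.005]
```

View pics/w4.png

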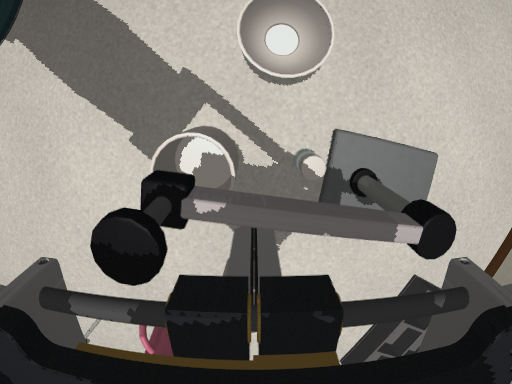

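Emit:
carry_out([
  [0,-0.4,0,0,0,0,1],
  [0,-0.6,0,0,0,0,1],
  [-0.5,0,0,0,0,0,1],
  [-0.6,0,0,0,0,0,1],
  [-0.6,0,0,0,0,0,1],
  [-0.6,0,0,0,0,0,1],
  [0,-0.8,0,0,0,0,1],
  [0,-0.8,0,0,0,0,1],
])

```text
t: 7.8
tool_pos: [0.5928, -0.1748, 0.301]
tcp_rot: [-0.178, 0.679, 0.177, 0.69]
ft_force: [0.7, 0.5, -0.9]
gripper_width: 0.0003
```

```bash
python3 -c "
from h import *
rel(.528,-.0516,.182)
for n in ['wrist','top','side']:
    p=optics.read_camera(n); save(p,n+'5')
    im=p['img']; 
    if n=='top': im=im[120:260,190:380]
    if n=='side': im=im[140:320,190:360]
    cv2.imwrite('pics/'+n+'5c.png',cv2.cvtColor(cv2.resize(im,None,fx=1.5 if n=='wrist' else (4.2 if n=='top' else 3.3),fy=1.5 if n=='wrist' else (4.2 if n=='top' else 3.3),interpolation=cv2.INTER_CUBIC),cv2.COLOR_RGB2BGR))
"
```

```text
pos [ 0.5928 -0.1748  0.301 ] t 7.8 yawz 29.13 F [ 0.7  0.5 -0.9] w 0.0003
xdown [ 0.014  0.003 -1.   ] rows xyz [2.368 2.794 0.035]
```

View pics/wrist5c.png

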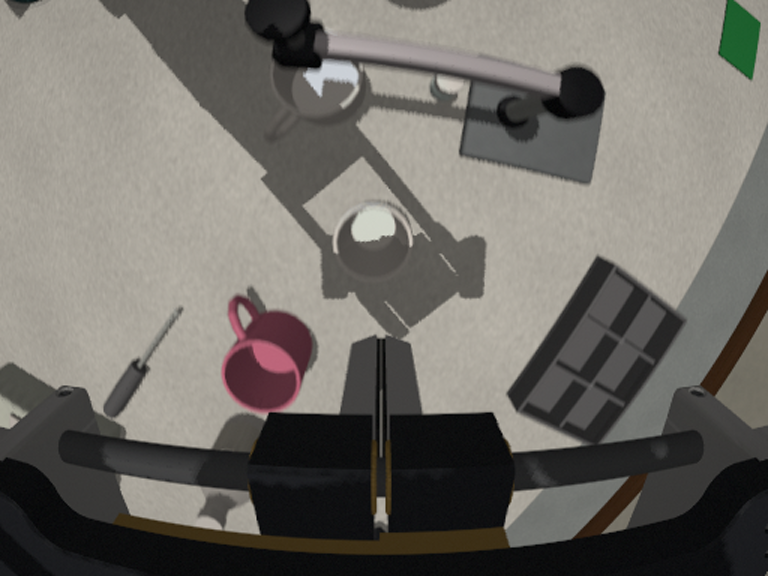

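View pics/top5c.png

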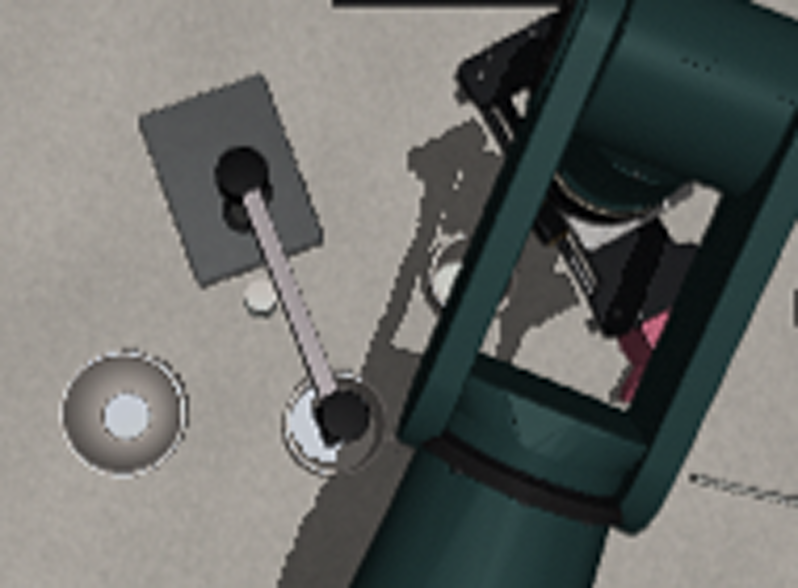

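View pics/side5c.png

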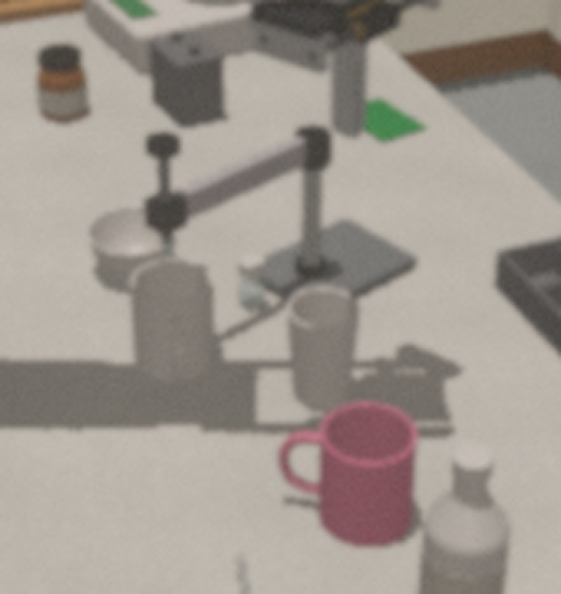

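Run:
```python
from h import *
cr=lambda x,y:(190+(x+.5)/4.2-.5,120+(y+.5)/4.2-.5)
cs=lambda x,y:(190+(x+.5)/3.3-.5,140+(y+.5)/3.3-.5)
a=lambda v:round(np.arctan2(v[1],v[0]),4)
p=optics.read_camera('top'); 
P=atz(p,*cr(242,172),.18);C=atz(p,*cr(342,414),.242);M=atz(p,*cr(333,424),.09)
print('top',C,M,a(C-P),a(M-P),C-M)
p=optics.read_camera('side'); 
P=atz(p,*cs(313,133),.18);C=atz(p,*cs(163,142),.242);M=atz(p,*cs(172,281),.09)
print('side',C,M,a(C-P),a(M-P),C-M)
p=optics.read_camera('wrist')
w=lambda x,y:((x+.5)/1.5-.5,(y+.5)/1.5-.5)
P=atz(p,*w(580,92),.18,True);C=atz(p,*w(280,12),.242,True);M=atz(p,*w(318,78),.09,True)
print('wr',C,M,a(C-P),a(M-P),C-M)
rel(.475,-.062,.31)
```

```text
top [ 0.46871041 -0.05234831  0.242     ] [ 0.46915996 -0.05403512  0.09      ] -2.7808 -2.7715 [-0.00044955  0.00168681  0.152     ]
side [ 0.46548652 -0.0632448   0.242     ] [ 0.4695132  -0.06141183  0.09      ] -2.7522 -2.7531 [-0.00402668 -0.00183296  0.152     ]
wr [ 0.47089823 -0.05591125  0.242     ] [ 0.47482984 -0.06186509  0.09      ] -2.7706 -2.7328 [-0.00393161  0.00595384  0.152     ]
pos [ 0.5918 -0.1728  0.3005] t 8.1 yawz 29.13 F [ 0.4  0.5 -0.2] w 0.0003
xdown [ 0.013  0.004 -1.   ] rows xyz [-0.212  3.071 -0.959]
```

Emit:
carry_out([
  [0,0.8,-0.25,0,0,0,1],
  [0,0.8,-0.25,0,0,0,1],
  [0,0.8,-0.25,0,0,0,1],
  [0,0.8,-0.25,0,0,0,1],
])

```text
t: 8.6
tool_pos: [0.4663, -0.0529, 0.2981]
tcp_rot: [-0.178, 0.68, 0.179, 0.689]
ft_force: [-0.1, 1.3, -0.1]
gripper_width: 0.0007
```

```bash
python3 -c "
from h import *
rel(.468,-.058,.30)
"
```

```text
pos [ 0.4663 -0.0529  0.2981] t 8.6 yawz 29.24 F [-0.1  1.3 -0.1] w 0.0007
xdown [ 0.012  0.005 -1.   ] rows xyz [-0.039 -0.106 -0.019]
```

Emit:
carry_out([
  [0,-0.07,0,0,0,0,1],
  [0.35,0,0,0,0,0,1],
  [0.25,0,0,0,0,0,1],
])

```text
t: 8.98
tool_pos: [0.4673, -0.0534, 0.2706]
tcp_rot: [-0.181, 0.677, 0.18, 0.691]
ft_force: [0.7, -0.5, 0.6]
gripper_width: 0.0005
```

```bash
python3 -c "
from h import *
rel(.468,-.058,.199)
for n in ['wrist','side']:
    p=optics.read_camera(n); save(p,n+'6')
cv2.imwrite('pics/side6c.png',cv2.resize(cv2.imread('pics/side6.png')[140:320,190:360],None,fx=3.3,fy=3.3,interpolation=cv2.INTER_CUBIC))
"
```

```text
pos [ 0.4673 -0.0534  0.2706] t 8.97 yawz 29.58 F [ 0.7 -0.5  0.6] w 0.0005
xdown [ 0.02   0.003 -1.   ] rows xyz [ 1.433 -0.078 -0.061]
```

View pics/wrist6.png

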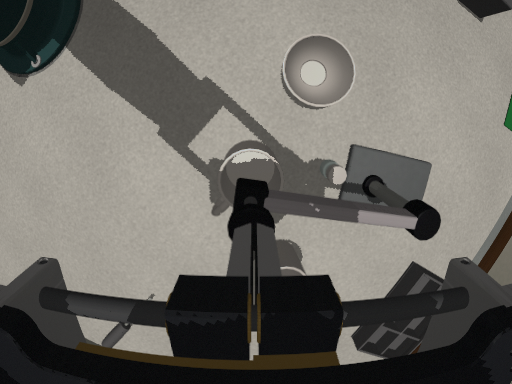

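View pics/side6c.png

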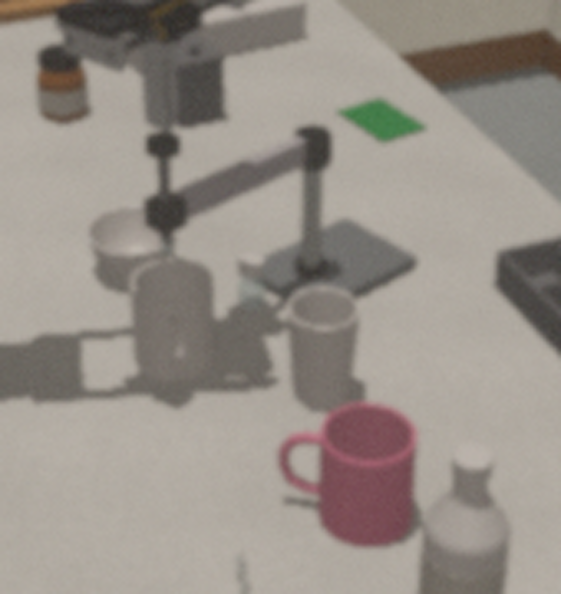

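Emit:
carry_out([
  [0.2,-0.03,0,0,0,0,1],
  [0.2,-0.02,-0.01,0,0,0,1],
  [0.2,0,-0.01,0,0,0,1],
  [0.2,0,-0.01,0,0,0,1],
  [0.2,0,-0.01,0,0,0,1],
])

```text
t: 9.7
tool_pos: [0.4692, -0.057, 0.2192]
tcp_rot: [-0.181, 0.676, 0.18, 0.692]
ft_force: [-0.6, 1.4, 3.5]
gripper_width: 0.0005
```

```bash
python3 -c "
from h import *
rel(.468,-.058,.199)
for n in ['side']:
    p=optics.read_camera(n); save(p,n+'7')
cv2.imwrite('pics/side7c.png',cv2.resize(cv2.imread('pics/side7.png')[140:320,190:360],None,fx=3.3,fy=3.3,interpolation=cv2.INTER_CUBIC))
"
```

```text
pos [ 0.4692 -0.057   0.2192] t 9.7 yawz 29.53 F [-0.6  1.4  3.5] w 0.0005
xdown [ 0.022  0.004 -1.   ] rows xyz [ 0.404 -0.003 -0.039]
```

View pics/side7c.png

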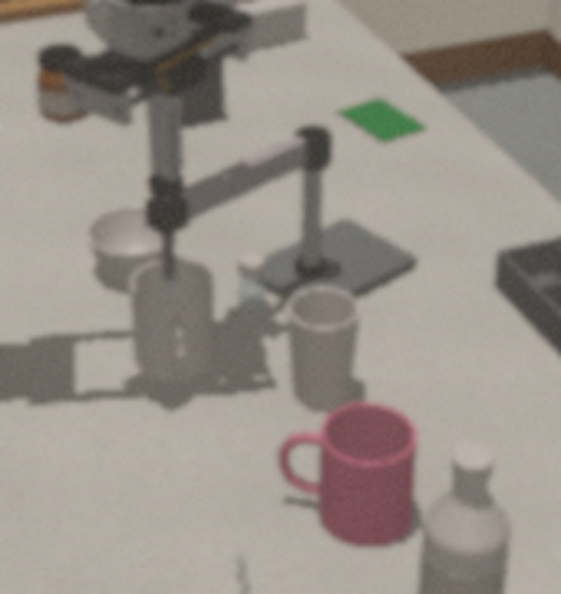

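Pressing works (3.5 N), and the probe enters the mug's mouth. I'll continue down to the stop.

Emit:
carry_out([
  [0.2,0,-0.01,0,0,0,1],
  [0.15,0,-0.01,0,0,0,1],
  [0.12,0,0,0,0,0,1],
  [0.12,0,0,0,0,0,1],
])

```text
t: 10.25
tool_pos: [0.4705, -0.0609, 0.1987]
tcp_rot: [-0.185, 0.673, 0.175, 0.694]
ft_force: [-9.4, -2.6, 25.7]
gripper_width: 0.0007
```

Emit:
carry_out([
  [-0.2,0,0,0,0,0,1],
  [-0.4,0,0,0,0,0,1],
  [-0.6,0,0,0,0,0,1],
  [-0.6,0,0,0,0,0,1],
  [0,-0.9,0,0,0,0,1],
  [0,-0.9,0,0,0,0,1],
  [0,-0.9,0,0,0,0,1],
  [0,-0.9,0,0,0,0,1],
])

```text
t: 11.25
tool_pos: [0.5557, -0.2192, 0.2899]
tcp_rot: [-0.185, 0.676, 0.177, 0.691]
ft_force: [1.1, -0.2, -0.3]
gripper_width: 0.0007
```

Run:
```python
from h import *
rel(.468,-.058,.199)
for n in ['side','top','wrist']:
    p=optics.read_camera(n); save(p,n+'8')
cv2.imwrite('pics/side8c.png',cv2.resize(cv2.imread('pics/side8.png')[140:320,190:360],None,fx=3.3,fy=3.3,interpolation=cv2.INTER_CUBIC))
cv2.imwrite('pics/top8c.png',cv2.resize(cv2.imread('pics/top8.png')[120:260,190:380],None,fx=4.2,fy=4.2,interpolation=cv2.INTER_CUBIC))
```

```text
pos [ 0.5557 -0.2192  0.2899] t 11.25 yawz 29.72 F [ 1.1 -0.2 -0.3] w 0.0007
xdown [ 0.024 -0.006 -1.   ] rows xyz [1.758 3.699 0.043]
```

View pics/side8c.png

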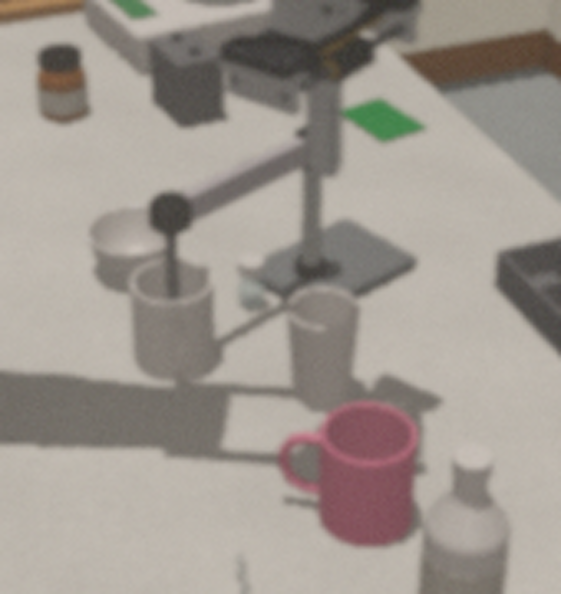

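View pics/top8c.png

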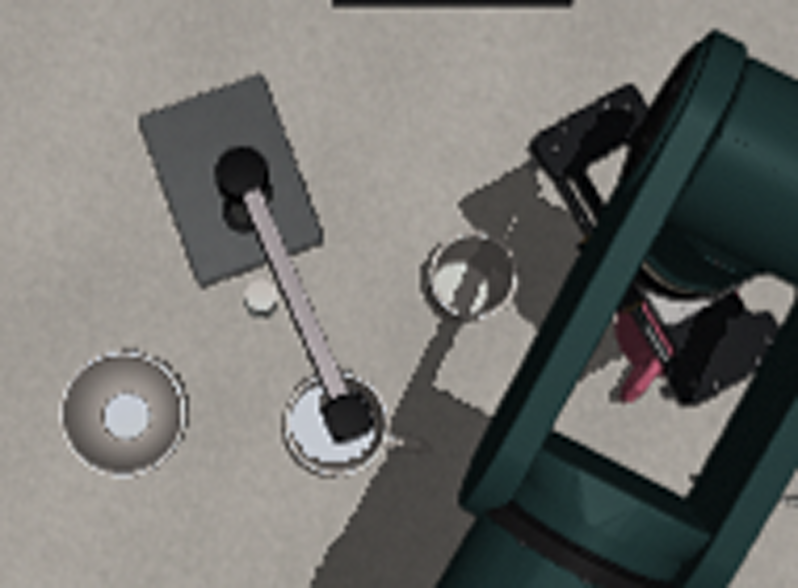

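View pics/wrist8.png

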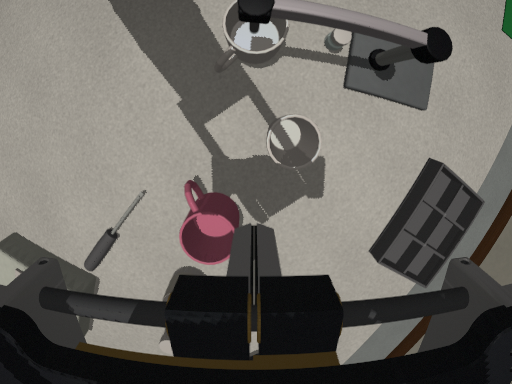

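Run:
```python
from h import *
cr=lambda x,y:(190+(x+.5)/4.2-.5,120+(y+.5)/4.2-.5)
cs=lambda x,y:(190+(x+.5)/3.3-.5,140+(y+.5)/3.3-.5)
a=lambda v:round(np.arctan2(v[1],v[0]),4)
p=optics.read_camera('top'); 
P=atz(p,*cr(242,172),.18);C=atz(p,*cr(348,416),.181);M=atz(p,*cr(333,424),.09)
print('top',C,M,a(C-P),a(M-P),C-M, np.linalg.norm((C-P)[:2]))
# bar centreline points at z=.18
A=atz(p,*cr(258,203),.18);B=atz(p,*cr(331,378),.18); print('bar',a(B-A))
p=optics.read_camera('side')
P=atz(p,*cs(313,133),.18);C=atz(p,*cs(171,202),.182);M=atz(p,*cs(172,281),.09); print('side',C,M,a(C-P),a(M-P),C-M)
```

```text
top [ 0.47050702 -0.05996096  0.181     ] [ 0.46915996 -0.05403512  0.09      ] -2.7397 -2.7715 [ 0.00134706 -0.00592584  0.091     ] 0.18870065705411063
bar -2.7539
side [ 0.46895463 -0.06952135  0.182     ] [ 0.4695132  -0.06141183  0.09      ] -2.7151 -2.7531 [-0.00055856 -0.00810952  0.092     ]
```

```bash
python3 -c "
from h import *
rel(.555,-.10,.29)"
```

```text
pos [ 0.5549 -0.2175  0.2901] t 11.5 yawz 29.72 F [-0.3  0.4  0.8] w 0.0003
xdown [ 0.023 -0.005 -1.   ] rows xyz [-0.01   2.041  1.167]
```

Emit:
carry_out([
  [0,0.7,0.4,0,0,0,1],
  [0,0.7,0.4,0,0,0,1],
  [0,0.6,0.35,0,0,0,1],
  [0.5,0,0,0,0,0,1],
  [0.6,0,0,0,0,0,1],
  [0.6,0,0,0,0,0,1],
  [0.4,0,0,0,0,0,1],
])

```text
t: 12.38
tool_pos: [0.5541, -0.0891, 0.1886]
tcp_rot: [-0.191, 0.671, 0.18, 0.694]
ft_force: [0.2, -0.2, 0.0]
gripper_width: 0.0004
```

```bash
python3 -c "
from h import *
rel(.5277,-.0507,.1836)
p=optics.read_camera('wrist'); save(p,'w9')"
```

```text
pos [ 0.5541 -0.0891  0.1886] t 12.38 yawz 30.42 F [ 0.2 -0.2  0. ] w 0.0004
xdown [ 0.035 -0.006 -0.999] rows xyz [ 0.077  0.932 -0.07 ]
```

View pics/w9.png

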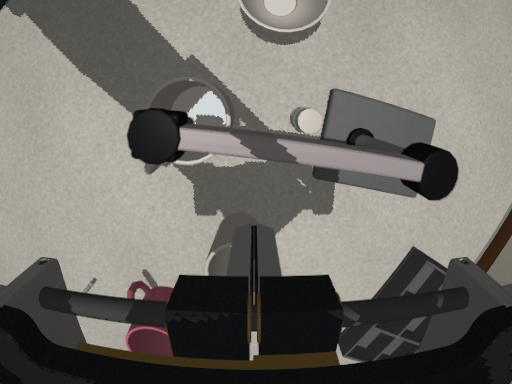

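Emit:
carry_out([
  [0.08,0.35,-0.03,0,0,0,1],
  [0.02,0.25,-0.02,0,0,0,1],
  [0,0.12,0,0,0,0,1],
  [0,0,0,0,0,0,1],
])

```text
t: 12.92
tool_pos: [0.5307, -0.0553, 0.1826]
tcp_rot: [-0.192, 0.671, 0.182, 0.693]
ft_force: [0.7, 0.3, -0.3]
gripper_width: 0.0006
```

```bash
python3 -c "
from h import *
rel(.5277,-.0507,.1836)"
```

```text
pos [ 0.5307 -0.0553  0.1826] t 12.93 yawz 30.63 F [ 0.7  0.3 -0.3] w 0.0006
xdown [ 0.033 -0.005 -0.999] rows xyz [-0.023  0.109 -0.004]
```

Emit:
carry_out([
  [0,0.06,0,0,0,0,1],
  [0,0.04,0,0,0,0,1],
  [0,0,0,0,0,0,1],
])

```text
t: 13.3
tool_pos: [0.529, -0.052, 0.1833]
tcp_rot: [-0.192, 0.67, 0.181, 0.694]
ft_force: [-0.2, -0.2, 0.1]
gripper_width: 0.0005
```

```bash
python3 -c "
from h import *
rel(.5277,-.0507,.1836)
p=optics.read_camera('side'); save(p,'s10')
cv2.imwrite('pics/side10c.png',cv2.resize(cv2.imread('pics/s10.png')[140:320,190:360],None,fx=3.3,fy=3.3,interpolation=cv2.INTER_CUBIC))"
```

```text
pos [ 0.529  -0.052   0.1833] t 13.3 yawz 30.58 F [-0.2 -0.2  0.1] w 0.0005
xdown [ 0.036 -0.007 -0.999] rows xyz [-0.008  0.035 -0.009]
```

View pics/side10c.png

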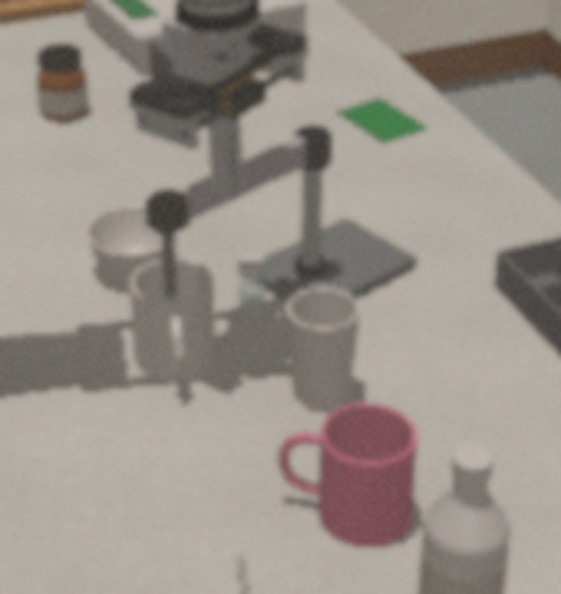

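Emit:
carry_out([
  [0,0.06,0,0,0,0,1],
  [0,-0.5,0,0,0,0,1],
  [0,-0.6,0,0,0,0,1],
  [-0.6,0,0,0,0,0,1],
  [-0.6,0,0,0,0,0,1],
  [-0.6,-0.3,0,0,0,0,1],
  [0,-0.9,0,0,0,0,1],
  [0,-0.9,0,0,0,0,1],
])

```text
t: 14.35
tool_pos: [0.6101, -0.1965, 0.2797]
tcp_rot: [-0.193, 0.67, 0.18, 0.693]
ft_force: [-0.0, 0.9, -0.1]
gripper_width: 0.0003
```

Run:
```python
from h import *
rel(.468,-.058,.199)
for n in ['side','top']:
    p=optics.read_camera(n); save(p,n+'11')
cv2.imwrite('pics/side11c.png',cv2.resize(cv2.imread('pics/side11.png')[140:320,190:360],None,fx=3.3,fy=3.3,interpolation=cv2.INTER_CUBIC))
cv2.imwrite('pics/top11c.png',cv2.resize(cv2.imread('pics/top11.png')[120:260,190:380],None,fx=4.2,fy=4.2,interpolation=cv2.INTER_CUBIC))
```

```text
pos [ 0.6101 -0.1965  0.2797] t 14.35 yawz 30.62 F [-0.   0.9 -0.1] w 0.0003
xdown [ 0.036 -0.009 -0.999] rows xyz [ 1.486  3.871 -1.079]
```

View pics/side11c.png

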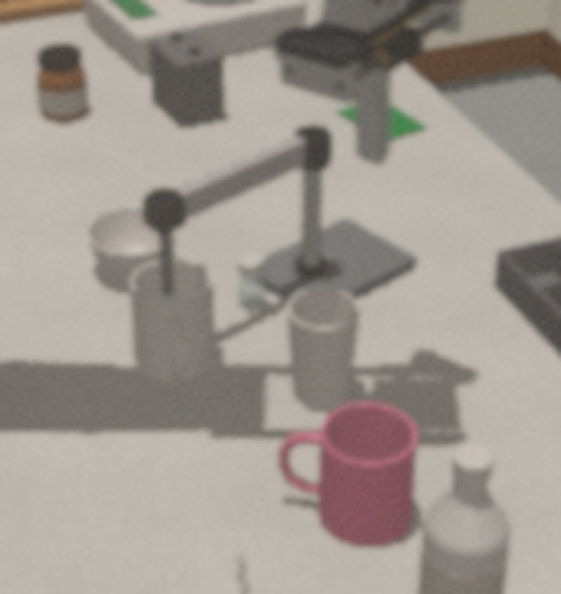

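View pics/top11c.png

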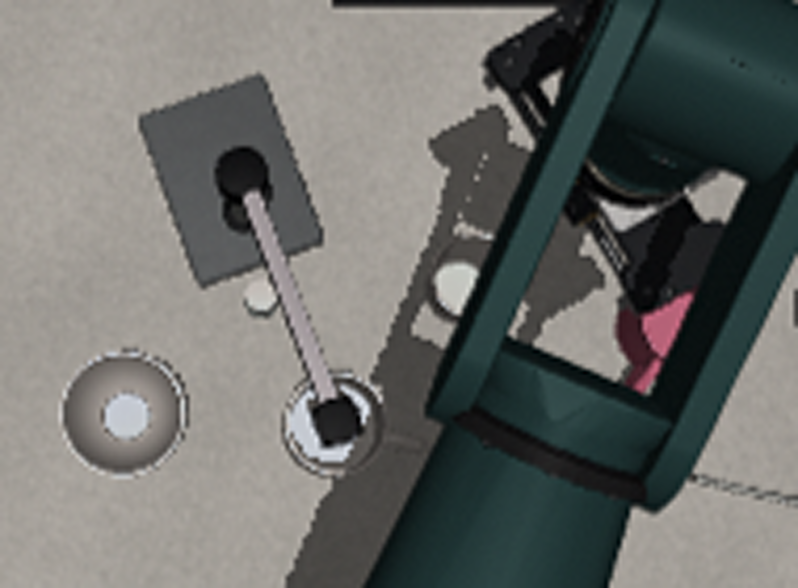

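Run:
```python
from h import *
cr=lambda x,y:(190+(x+.5)/4.2-.5,120+(y+.5)/4.2-.5)
cs=lambda x,y:(190+(x+.5)/3.3-.5,140+(y+.5)/3.3-.5)
p=optics.read_camera('top'); print((atz(p,*cr(338,419),.181)-atz(p,*cr(333,424),.09)).round(4))
p=optics.read_camera('side'); print((atz(p,*cs(165,201),.181)-atz(p,*cs(172,281),.09)).round(4))
print(ctrl.observe()['ft_force'],ctrl.sign_off())
```

```text
[-0.0007  0.0011  0.091 ]
[-0.0046 -0.0028  0.091 ]
the job is handed in; nothing more can be done
[ 0.45370642  0.79617949 -0.03466934] None
```

The measuring probe is down in the white mug with the handle, close to the middle, and the job is handed in at about 14.5 s. With the gripper shut, I pushed the arm about 0.3 rad sideways until the probe hung over the mug. I then pressed the cap down to its stop.

- **Depth:** the fingertips stopped at about 182 mm above the table, and the force rose from 3.5 N to about 26 N, so the probe is at its stop.
- **A fault I mended:** the side force while pressing swung the arm back about 7 mm. I nudged it back with the probe already down, so that small correction came after the press.
- **Final position:** the probe is about 1 mm from the mug's centre by the top camera and about 5 mm by the side camera. The inside of the mug is 36 mm in radius.
- **Everything else:** the mug and bowl stand where they did in the last pictures, and I saw no change in the vial, tumbler or pink mug. I did not check the screwdriver in the final pictures. The robot ended clear of everything, with the wrist force near zero.

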